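# Dry-fit a five-tenon drawer partition into its mortised rail

### The arm

A 6-joint arm with a two-finger parallel gripper is mounted at the origin on the work surface. World frame = base frame: x ahead of the robot, y to its left, z up, the work surface at z = 0. Lengths are in mm, angles in rad, forces in N, time in s.
With the tool pointing down it reaches from about 350 to 975 mm from the base axis. Payload 7.1 kg.
Tool frame: the origin (TCP) lies on the front face of the gripper's body, between the roots of the fingers; the fingertips stand 80 mm ahead of it and the grasp point (between the pads) lies 61 mm ahead of it; z points along the fingers, y is the line along which they close (so a half turn about z gives the same grasp; the last joint's range is limited). The gripper opens to 88 mm and grips with 3 to 60 N. Pads are 20 mm wide; open, the fingers measure 115 mm over their backs; the gripper's body (75 mm by 178 mm) begins 61 mm behind the grasp point.
Start: joints at [-1.361, 0.423, 1.63, -0, 1.089, -0.019], TCP at [141.775, -608.691, 302.675] pointing down, gripper open.
Joint ranges: [-3, 3], [-0.9, 2.11], [0.09, 2.58], [-1.31, 4.45], [0.11, 2.69], [-2.54, 2.54]. Speed limits (rad/s): [2.39, 2.39, 3.01, 3.14, 3.14, 3.14].

### API

Orientations are given as a rotation vector (axis times angle).
In Python, from workcell import readout, vision, close_job gives the robot as it stands.
- The arm moves only by the tool servo_tool, never from a script. Its argument "plan" is a list that holds one entry, the list of rows, each a list of 7 numbers: the gripper command: -1 is fully open, 1 is shut, values between are in proportion, then the shift along the world's x, y, z in units of 40 mm (1.0 is 40 mm), then the turn, a rotation vector about the world's x, y, z in units of 5 degrees (1.0 is 5 degrees). A call has 1 to 5 rows; each row shifts and turns the commanded pose from where the row before left it; what a row does not reach is not made up. A row lasts 1/12 s, in which the tool goes at most 41.7 mm and 7.16 degrees, less where a joint would pass 70% of its speed; a pose out of reach is approached as far as the arm can. A call is refused whole if a number of a shift passes 1 or a number of a turn 1, either way. A call with a gripper value outside its range is refused whole. The fingers move at their own pace and stop on an object; the grip force is fixed at half the most. Time passes only in rows, so rows that do not move let the fingers close. It gives the time, the measured TCP pose, the force, the opening and the grip force at its end, in the units of the state.
- readout.get_obs(): the state, without advancing time (a new reading comes with each control period).
- vision.get_image(name): name is "side" or "top" or "wrist"; returns the picture (400x640x3 uint8, red, green, blue); there is no depth.
- vision.camera_params(name): a dict with "fx", "fy", "cx", "cy" (pixels), "rvec" (rotation vector, rad) and "tvec" (3), from world to camera coordinates, as OpenCV has them; the wrist camera has in their place "hand_eye" (4x4, takes a point from camera to tool coordinates, whose origin is the TCP and whose axes are the flange's). Camera axes: x right, y down, z forward; pixel columns grow to the right and rows downward; lengths in mm; the calibration is good to about 2 mm. The wrist camera is an equidistant fisheye: a pixel r from the principal point sees the ray r / f radians off the axis. A picture is of the moment at which its call begins: read the wrist's pose just before it. camera_params takes no time and is no camera call.
- close_job(): hands the job in; it is judged then, once.
The state is a dict: "t": time; "qpos": joint angles; "qvel": joint speeds; "joint_torque": joint torques, N m; "ee_pos": TCP position; "orientation": TCP orientation; "ft_force": force on the tool from outside, world axes, zero at the start; "moment": the same for the moment, N m; "width": finger opening in mm; "grasp_force": force on a finger pad.
Only numpy, scipy, OpenCV 4.12 (cv2) and the standard library are available. Lean on these libraries where they do the work, as an engineer would, in place of code of your own. Each camera call takes 0.05 s, during which the arm holds its last target. There are 200 camera calls.

### The job

Lift the drawer partition out of its wooden stand and fit it upright into the mortised rail in the cradle, so that all five tenons go into their own mortises and it sits fully home, shoulders flush on the rail; then let go. Nobody has measured where the rail lies along its cradle, so feel for the mortises gently: pressing or dropping the partition on the rail with more than about 40 N splits a tenon. Do not tip the partition over, and leave the tin, jar, brush and sanding block where they are.

Things in the scene. Friction and masses are not known exactly. Their poses are not given: they have to be found in the camera images.
- partition: Loose pale pine board standing upright in the stand, 180 long (x) x 16 thick (y) x 78 tall, about 0.18 kg. Plain board from 18 to 78 mm above the origin; below its shoulders five tenons 16 (x) x 10 (y) x 18 long, square-ended, at x = -72, -36, 0, 36, 72. Same both ways round. Origin: centre, at the level of the tenon tips; z up.
- stand: Fixed plywood base 220 (x) x 80 (y) x 12 thick with two pairs of cheeks at x = +-65 (30 long, reaching 42 above the bench), leaving a 22 gap along x where the partition stands, tenon tips on the base 12 above the bench, up to 15 off centre along x. Origin: centre of the underside; z up.
- cradle: Fixed plywood base 300 (x) x 100 (y) x 12 thick with two battens along x, 26 above the bench; between them is clamped the pale pine mortised rail. Home, the partition's long side lies along the cradle's x and its origin is 16 above the bench. Origin: centre of the underside; z up.
- rail_mid (a point): Point of the cradle 34 above its origin, level with the rail's top. The rail, 224 (x) x 50 (y) x 22 thick, immovable, has five mortises cut through, 18 (x) x 13.5 (y), edges eased 1 mm, pitch 36 along the cradle's x axis. The middle one (the rail's middle) is centred across (y), but lies anywhere from 5 to 33 mm from this point towards the cradle's +x end: visible, not measured.
- tin: Bystander: closed paint tin, 76 across, 100 tall. Origin: centre of its underside.
- jar: Bystander: amber glass jar with a steel cap, 64 across, 85 tall. Origin: centre of its underside.
- brush: Bystander: paint brush about 200 long lying on the bench. Origin: under its middle; x along it.
- sander: Bystander: cork sanding block 110 x 60 x 25. Origin: centre of its underside.
Not all that is in view belongs to the job. Leave any pink or purple look-alike of the partition alone.

How it is judged (in metres and radians):
On the way:
1. the partition is lifted clear out of its stand (z of partition in the frame of stand above 0.045 m), for 0.1 s.
At the end, for the whole second after the job is handed in: All five tenons are in their mortises: the partition's origin is 12 to 18.5 mm above the bench, 1 to 37 mm from the cradle's centre towards its +x end, within 4 mm of its centre line, in line within 0.06 rad, upright within 0.04 rad, at rest and released (z of partition in the frame of cradle between 0.012 and 0.0185 m and x of partition in the frame of cradle between 0.001 and 0.037 m and y of partition in the frame of cradle between -0.004 and 0.004 m and angle between the x axis of partition and the x axis of cradle, either way round below 0.06 rad and angle between partition's own z axis and vertical below 0.04 rad and linear speed of partition below 0.01 m/s); the robot touches nothing.
It fails at once if the partition is pressed or dropped on the rail or cradle with more than 45 N (contact force between partition and cradle above 45 N).
It fails at once if the partition is tipped over (more than 0.5 rad) (angle between partition's own z axis and vertical above 0.5 rad).
It fails at once if the tin, jar, brush or sanding block is moved more than 30 mm (distance of any of tin, jar, brush, sander from where it was at the start of the episode above 0.03 m).
It also fails if it takes over 67 s, if anything falls off the work surface, if the arm or the gripper's body presses on something with over 40 N, if the wrist force passes 120 N, or if a joint passes its speed limit or range.

## Working session

There is one attempt and no reset: what is moved stays moved. The work goes in short steps, Python scripts to look and compute and a tool call to move; the robot and the scene stay as the last step left them, time stands still between calls to the robot, and variables do not carry over. Pictures are saved under pics/ and viewed, at most 10 in all, crops included, and the job is handed in when it is done.

Besides the shell and the picture viewer there is one more tool, called after ">>>" as name([rows], argument=value, ...), one row to a line, values as JSON. servo_tool: Moves the arm, as the interface text tells. Its arguments: {"type":"object","properties":{"plan":{"type":"array"}},"required":["plan"]}

```bash
mkdir -p pics; python3 - <<'E'
from workcell import readout, vision
import cv2
o=readout.get_obs();print({k:o[k] for k in('t','ee_pos','orientation','ft_force','width')})
for n in('top','side'):
    cv2.imwrite(f'pics/{n}0.png',vision.get_image(n)[:,:,::-1]);print(vision.camera_params(n))
print(vision.camera_params('wrist'))
E
```

```text
{'t': 0.0, 'ee_pos': array([ 141.66106675, -608.29387278,  301.92776683]), 'orientation': array([-3.11957194e+00, -3.58387139e-01,  2.66477694e-04]), 'ft_force': array([ 0.48873481, -0.07747874,  0.35331558]), 'width': 88.04616544285847}
{'fx': 492.34671867270947, 'fy': 492.34671867270947, 'cx': 320.08966931110524, 'cy': 205.16801102216837, 'rvec': array([ 2.1792706 , -2.1789445 ,  0.09077489]), 'tvec': array([ -92.4667804 ,  561.42187672, 1512.84132599])}
{'fx': 415.51323552379097, 'fy': 415.51323552379097, 'cx': 315.38216045196737, 'cy': 196.5109889281646, 'rvec': array([ 0.4775048 , -2.66364647,  1.25101663]), 'tvec': array([ 499.69289001,  217.85961958, 1210.6654606 ])}
{'fx': 309.70691628693146, 'fy': 309.70691628693146, 'cx': 320.6948335517916, 'cy': 197.32368877061924, 'hand_eye': array([[ 1.30573684e-03, -9.70249825e-01, -2.42102399e-01,
         6.42129597e+01],
       [ 9.99999133e-01,  1.22620855e-03,  4.79165352e-04,
         5.20020944e-01],
       [-1.68042068e-04, -2.42102815e-01,  9.70250586e-01,
        -8.13826230e+01],
       [ 0.00000000e+00,  0.00000000e+00,  0.00000000e+00,
         1.00000000e+00]])}
```

View pics/top0.png

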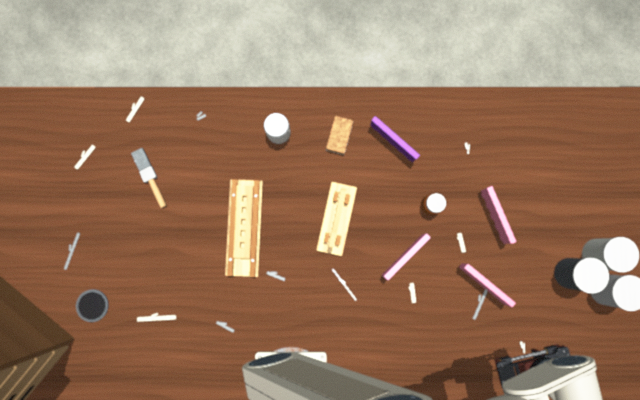

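View pics/side0.png

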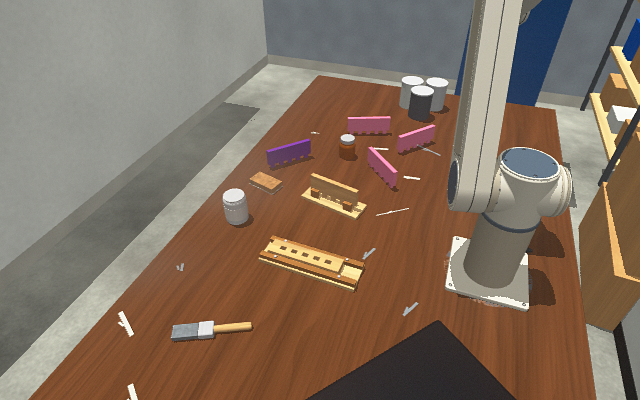

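The top view shows the cradle with its mortised rail at (244,228), and the stand holding a pale board at (338,219). The other boards are pink or purple, at (395,139), (498,215), (407,257) and (488,285), and are decoys. The pale pine one in the plywood stand fits the description, so I'll confirm it in a crop.

```bash
python3 - <<'E'
import cv2
a=cv2.imread('pics/top0.png')[172:284,220:364]
cv2.imwrite('pics/crop1.png',cv2.resize(a,None,fx=5,fy=5,interpolation=cv2.INTER_CUBIC))
E
```

```text
(no output)
```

View pics/crop1.png

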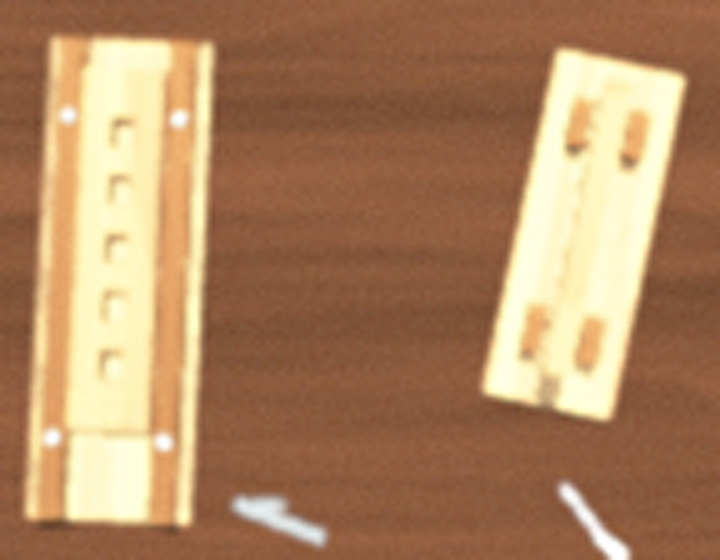

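The crop confirms the target: a pale board between the four cheeks of the stand, centred near crop (583,235). The rail's five mortises lie at crop (121,133), (118,190), (115,248), (112,307) and (109,366). The rail is shifted toward the far end, so cradle +x is roughly world +x.

```bash
cat > h.py <<'E'
import numpy as np, cv2
from scipy.spatial.transform import Rotation as R
from workcell import readout, vision
def ray(n,px,pose=None):
    """pixels -> camera centre, world directions"""
    p=vision.camera_params(n); px=np.atleast_2d(np.array(px,float))
    d=(px-[p['cx'],p['cy']])/p['fx']
    if n=='wrist':
        r=np.linalg.norm(d,axis=1,keepdims=True)
        v=np.hstack([d*np.sinc(r/np.pi),np.cos(r)])
        T=np.eye(4);T[:3,:3]=R.from_rotvec(pose[1]).as_matrix();T[:3,3]=pose[0]
        M=T@p['hand_eye'];return M[:3,3],v@M[:3,:3].T
    Rm=R.from_rotvec(p['rvec']).as_matrix()
    return -Rm.T@p['tvec'],np.hstack([d,np.ones((len(d),1))])@Rm
def at(n,px,z,pose=None):
    c,v=ray(n,px,pose);return c+v*((z-c[2])/v[:,2])[:,None]
def line(P):
    m=P.mean(0);u=np.linalg.svd(P[:,:2]-m[:2])[2][0];u=u*np.sign(u[0]);return m[:2],np.degrees(np.arctan2(u[1],u[0]))
E
python3 - <<'E'
from h import *
np.set_printoptions(precision=1,suppress=True)
f=lambda c:(np.array(c)+.5)/5-.5+[220,172]
c=at('top',f([(52,37),(213,43),(190,524),(26,519)]),12);print(c[:,:2],c.mean(0),(c[:2].mean(0)-c[2:].mean(0)))
s=at('top',f([(557,48),(687,75),(612,420),(483,393)]),12);print(s[:,:2],s.mean(0),(s[:2].mean(0)-s[2:].mean(0)))
m=at('top',f([(121,133),(118,190),(115,248),(112,307),(109,366)]),34);print(m,line(m))
d=s[:2].mean(0)-s[2:].mean(0);print(np.degrees(np.arctan2(d[1],d[0])))
d=c[:2].mean(0)-c[2:].mean(0);print(np.degrees(np.arctan2(d[1],d[0])))
print(R.from_rotvec(readout.get_obs()['orientation']).as_matrix())
E
```

```text
[[645.2 192. ]
 [641.4  90.4]
 [340.4 101.7]
 [343.4 203.6]] [492.6 146.9  12. ] [301.4 -11.4   0. ]
[[ 638.3 -126.8]
 [ 621.1 -208.8]
 [ 404.7 -160.7]
 [ 421.4  -80.3]] [ 521.4 -144.1   12. ] [216.7 -47.3   0. ]
[[582.2 144.3  34. ]
 [546.7 145.7  34. ]
 [510.8 147.   34. ]
 [474.4 148.4  34. ]
 [438.1 149.8  34. ]] (array([510.4, 147. ]), np.float64(-2.189129760054984))
-12.314718067318804
-2.1693820065151415
[[ 1.   0.2 -0. ]
 [ 0.2 -1.   0. ]
 [ 0.  -0.  -1. ]]
```

>>> servo_tool([
  [[-1,0.63,0.77,-0.08,0,0,-0.34],[-1,0.63,0.77,-0.08,0,0,-0.34],[-1,0.63,0.77,-0.08,0,0,-0.34],[-1,0.63,0.77,-0.08,0,0,-0.34],[-1,0.63,0.77,-0.08,0,0,-0.34]],
])

```text
t: 0.52
ee_pos: [268.3, -453.0, 286.2]
orientation: [-3.139, -0.123, 0.0]
ft_force: [0.4, 0.1, 0.3]
width: 87.8
grasp_force: 0.0
```

>>> servo_tool([
  [[-1,0.63,0.77,-0.08,0,0,-0.34],[-1,0.63,0.77,-0.08,0,0,-0.34],[-1,0.63,0.77,-0.08,0,0,-0.34],[-1,0.63,0.77,-0.08,0,0,-0.34],[-1,0.63,0.77,-0.08,0,0,-0.34]],
])

```text
t: 0.93
ee_pos: [394.5, -298.9, 270.4]
orientation: [-3.14, 0.109, 0.0]
ft_force: [0.2, -0.6, -0.5]
width: 87.4
grasp_force: 0.0
```

>>> servo_tool([
  [[-1,0.63,0.77,-0.08,0,0,-0.34],[-1,0.63,0.77,-0.08,0,0,-0.34],[-1,0.63,0.77,-0.08,0,0,-0.34],[-1,0.63,0.77,-0.08,0,0,-0.34],[-1,0.5,0.7,-0.08,0,0,-0.34]],
])

```text
t: 1.35
ee_pos: [515.9, -147.4, 254.4]
orientation: [-3.123, 0.34, -0.0]
ft_force: [0.2, 0.1, 0.2]
width: 87.8
grasp_force: 0.0
```

>>> servo_tool([
  [[-1,0,0,0,0,0,0],[-1,0,0,0,0,0,0],[-1,0,0,0,0,0,0]],
])

```text
t: 1.6
ee_pos: [514.1, -149.4, 254.3]
orientation: [3.123, -0.337, -0.002]
ft_force: [0.7, 0.0, 0.3]
width: 88.1
grasp_force: 0.0
```

```bash
python3 - <<'E'
from h import *
o=readout.get_obs();im=vision.get_image('wrist')
np.save('p1.npy',[o['ee_pos'],o['orientation']]);print(o['t'],o['ee_pos'],o['orientation'],o['ft_force'])
cv2.imwrite('pics/w1.png',im[:,:,::-1])
E
```

```text
1.6 [ 514.1416507  -149.42862182  254.33032795] [ 3.12339621e+00 -3.37254445e-01 -1.67844618e-03] [0.74408872 0.0112984  0.33397864]
```

View pics/w1.png

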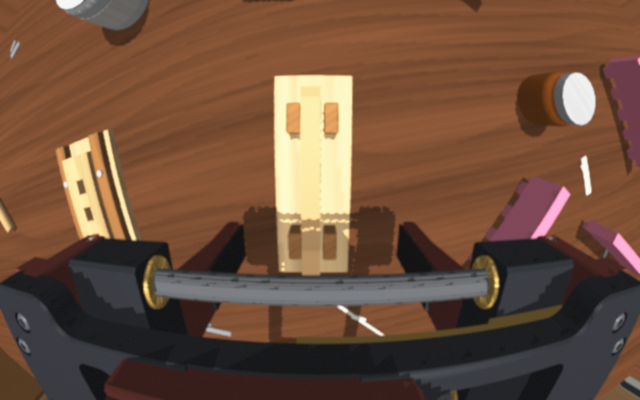

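The wrist view shows the stand in the middle, with the board's top face about (300–322, 86–276) between the cheeks. I'll enlarge it to read the ends.

```bash
python3 - <<'E'
import cv2,numpy as np
a=cv2.imread('pics/w1.png')
b=lambda x:cv2.resize(x,None,fx=7,fy=7,interpolation=cv2.INTER_CUBIC)
cv2.imwrite('pics/w1c.png',np.hstack([b(a[70:140,285:340]),b(a[215:285,285:340])]))
E
```

```text
(no output)
```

View pics/w1c.png

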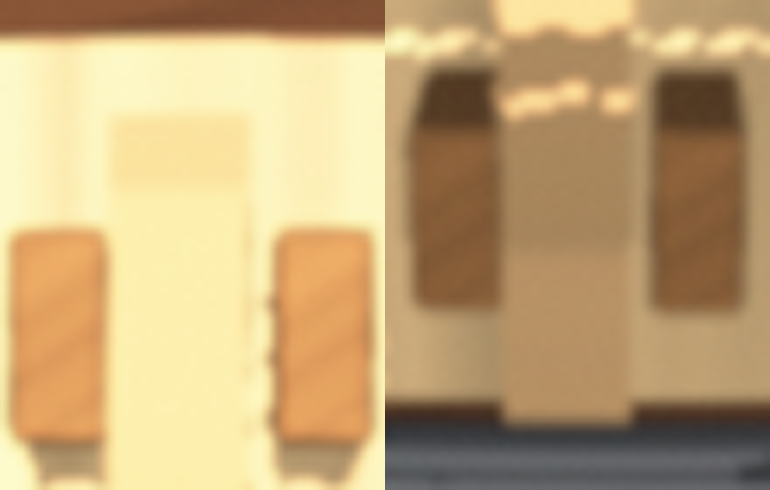

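```bash
python3 - <<'E'
from h import *
np.set_printoptions(precision=1,suppress=True)
p=np.load('p1.npy')
f=lambda c,o:(np.array(c)+.5)/7-.5+o
F=lambda c:f(c,[285,70]); N=lambda c:f(np.array(c)-[385,0],[285,215])
rows=np.vstack([F([(110,115),(249,115),(110,188),(249,188)]),N([(501,250),(633,250),(501,425),(633,425)])])
for z in(90,12):
    P=at('wrist',rows,z,p);print(z,P[:,:2])
    a=P.reshape(4,2,3).mean(1)
    for i,j in((0,3),(0,2),(1,3),(1,2)):print(i,j,np.linalg.norm(a[i]-a[j]),(a[i]+a[j])[:2]/2)
    d=a[0]-a[3];print('ang',np.degrees(np.arctan2(d[1],d[0])))
    print('w',np.linalg.norm(P[0]-P[1]),np.linalg.norm(P[6]-P[7]))
# cheeks, top at 42
C=at('wrist',np.vstack([F([(10,232),(107,232),(10,440),(107,440),(275,232),(372,232),(275,440),(372,440)]),N([(414,130),(650,130),(744,130),(414,308),(650,308),(744,308)])]),42,p);print(C[:,:2])
S=at('wrist',np.vstack([(275,75.5),(351.5,75.5),(352.5,274),(277.5,274)]),12,p);print(S[:,:2],S.mean(0))
Rm=R.from_rotvec(p[1]).as_matrix();print(np.degrees(np.arctan2(Rm[1,0],Rm[0,0])))
E
```

```text
90 [[ 608.  -154.8]
 [ 604.6 -169.9]
 [ 599.9 -153. ]
 [ 596.5 -168.2]
 [ 474.4 -124.8]
 [ 471.  -140.7]
 [ 450.4 -119. ]
 [ 446.9 -135.5]]
0 3 161.54093964983494 [ 527.5 -144.8]
0 2 136.87797837255675 [ 539.5 -147.6]
1 3 153.18440910692982 [ 523.4 -143.9]
1 2 128.5214030761361 [ 535.4 -146.7]
ang -12.55321404327792
w 15.535852714086596 16.863368354806124
12 [[ 617.9 -151.7]
 [ 613.4 -171.7]
 [ 607.1 -149.4]
 [ 602.6 -169.4]
 [ 441.8 -112.3]
 [ 437.3 -133.3]
 [ 410.2 -104.6]
 [ 405.6 -126.3]]
0 3 212.83568764106198 [ 511.8 -138.6]
0 2 180.34139650908799 [ 527.6 -142.2]
1 3 201.82567415316166 [ 506.4 -137.4]
1 2 169.3313240569073 [ 522.2 -141.1]
ang -12.553214043277912
w 20.46901486806013 22.218061919905125
[[ 601.6 -136.4]
 [ 598.6 -149.1]
 [ 574.  -130.1]
 [ 571.  -143. ]
 [ 593.7 -171. ]
 [ 591.  -183.7]
 [ 566.1 -165.1]
 [ 563.4 -177.8]
 [ 475.4 -109.1]
 [ 468.3 -142.6]
 [ 465.4 -155.9]
 [ 447.7 -102.1]
 [ 440.4 -136.6]
 [ 437.4 -150.3]]
[[ 635.1 -128.5]
 [ 617.8 -205.8]
 [ 398.8 -164.1]
 [ 417.3  -77.4]] [ 517.3 -144.    12. ]
-12.325485973419104
```

```bash
python3 - <<'E'
import cv2,numpy as np
b=lambda x,k:cv2.resize(x,None,fx=k,fy=k,interpolation=cv2.INTER_CUBIC)
t=b(cv2.imread('pics/top0.png')[178:260,312:360],7);s=b(cv2.imread('pics/side0.png')[165:225,298:370],6)
c=np.zeros((574,336+432,3),np.uint8);c[:t.shape[0],:336]=t;c[:360,336:]=s
cv2.imwrite('pics/c2.png',c)
E
```

```text
(no output)
```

View pics/c2.png

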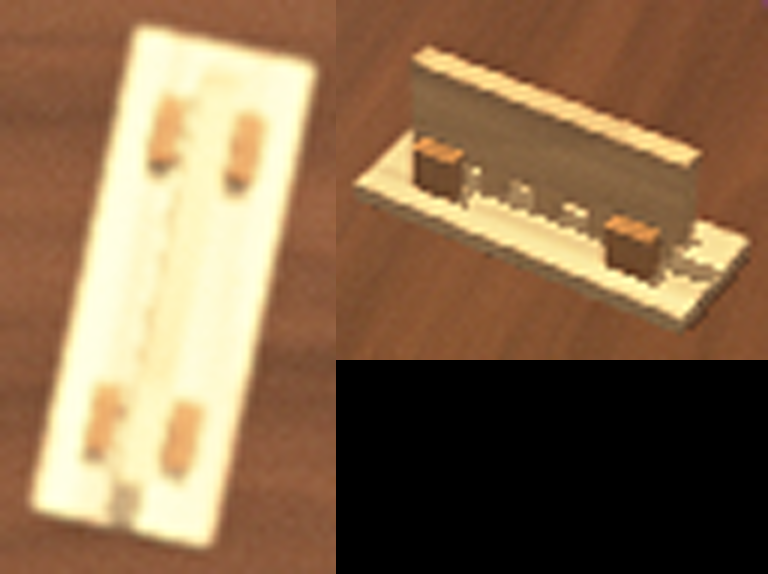

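```bash
python3 - <<'E'
from h import *
np.set_printoptions(precision=1,suppress=True)
f=lambda c:(np.array(c)-[336,0]+.5)/6-.5+[298,165]
P=at('side',f([(428,46),(412,57),(699,153),(684,164)]),90);print(P,np.linalg.norm(P[0]-P[2]),np.linalg.norm(P[1]-P[3]),P.mean(0))
s=at('side',f([(354,183),(682,318),(749,240)]),12);print(s,(s[0]+s[2])/2)
E
```

```text
[[ 605.3 -168.8   90. ]
 [ 610.2 -155.6   90. ]
 [ 430.8 -126.8   90. ]
 [ 435.8 -114.8   90. ]] 179.54000901677023 179.13310101915013 [ 520.5 -141.5   90. ]
[[ 636.7 -125.6   12. ]
 [ 422.1  -78.6   12. ]
 [ 404.7 -155.1   12. ]] [ 520.7 -140.4   12. ]
```

The side view gives a board length of 179 mm, which matches 180. Its centre comes out at about (519,-143), consistent with the wrist reading. Next I'll descend and grip.

>>> servo_tool([
  [[-1,0.12,0.16,-0.4,0,0,0],[-1,0,0,-0.7,0,0,0],[-1,0,0,-0.8,0,0,0],[-1,0,0,-0.8,0,0,0],[-1,0,0,-0.5,0,0,0]],
])

```text
t: 2.07
ee_pos: [517.5, -144.2, 124.4]
orientation: [-3.123, 0.342, 0.004]
ft_force: [-0.5, 0.8, -0.8]
width: 87.8
grasp_force: 0.0
```

>>> servo_tool([
  [[1,0,0,0,0,0,0],[1,0,0,0,0,0,0],[1,0,0,0,0,0,0],[1,0,0,0,0,0,0],[1,0,0,0,0,0,0]],
])

```text
t: 2.48
ee_pos: [520.2, -143.6, 128.3]
orientation: [3.123, -0.34, 0.005]
ft_force: [-0.5, 0.2, 0.1]
width: 57.7
grasp_force: 0.0
```

>>> servo_tool([
  [[1,0,0,0,0,0,0],[1,0,0,0,0,0,0],[1,0,0,0,0,0,0],[1,0,0,0,0,0,0],[1,0,0,0,0,0,0]],
])

```text
t: 2.9
ee_pos: [519.4, -143.0, 126.8]
orientation: [-3.123, 0.339, -0.0]
ft_force: [0.5, 0.6, 0.7]
width: 24.8
grasp_force: 0.0
```

>>> servo_tool([
  [[1,0,0,0,0,0,0],[1,0,0,0,0,0,0],[1,0,0,0,0,0,0],[1,0,0,0,0,0,0],[1,0,0,0,0,0,0]],
])

```text
t: 3.32
ee_pos: [519.4, -143.0, 126.6]
orientation: [-3.123, 0.339, 0.0]
ft_force: [0.1, 0.9, 0.3]
width: 15.9
grasp_force: 30.0
```

>>> servo_tool([
  [[1,0,0,0.3,0,0,0],[1,0,0,0.5,0,0,0],[1,0,0,0.7,0,0,0],[1,0,0,0.7,0,0,0],[1,0,0,0.3,0,0,0]],
])

```text
t: 3.73
ee_pos: [520.4, -143.5, 230.5]
orientation: [3.122, -0.339, 0.006]
ft_force: [0.5, 0.1, -1.9]
width: 15.6
grasp_force: 30.0
```

>>> servo_tool([
  [[1,-0.03,0.7,0,0,0,0.34],[1,-0.03,0.9,0,0,0,0.34],[1,-0.03,0.95,0,0,0,0.34],[1,-0.03,0.95,0,0,0,0.34],[1,-0.03,0.95,0,0,0,0.34]],
])

```text
t: 4.15
ee_pos: [512.9, 36.3, 227.4]
orientation: [3.14, -0.106, 0.001]
ft_force: [1.3, -0.6, -0.9]
width: 16.3
grasp_force: 30.0
```

>>> servo_tool([
  [[1,-0.03,0.75,0,0,0,0.35],[1,0,0.4,0,0,0,0],[1,0,0,0,0,0,0],[1,0,0,0,0,0,0],[1,0,0,0,0,0,0]],
])

```text
t: 4.57
ee_pos: [512.1, 80.3, 227.0]
orientation: [3.141, -0.059, -0.0]
ft_force: [0.1, 0.1, -0.7]
width: 15.7
grasp_force: 30.0
```

>>> servo_tool([
  [[1,0,0,0,0,0,0],[1,0,0,0,0,0,0],[1,0,0,0,0,0,0]],
])

```text
t: 4.82
ee_pos: [512.2, 79.9, 226.7]
orientation: [3.141, -0.061, -0.0]
ft_force: [0.5, -0.2, -1.8]
width: 15.6
grasp_force: 30.0
```

```bash
python3 - <<'E'
from h import *
o=readout.get_obs();im=vision.get_image('wrist')[:,:,::-1]
np.save('p2.npy',[o['ee_pos'],o['orientation']]);print(o['t'],o['ee_pos'],o['orientation'],o['ft_force'])
cv2.imwrite('pics/w2.png',im)
cv2.imwrite('pics/w2c.png',cv2.resize(im[40:290,140:370],None,fx=2.4,fy=2.4,interpolation=cv2.INTER_CUBIC))
E
```

```text
4.8167 [512.23569517  79.94515277 226.72075606] [ 3.14090937e+00 -6.11925379e-02 -9.23682503e-05] [ 0.48775401 -0.19871887 -1.81017465]
```

View pics/w2c.png

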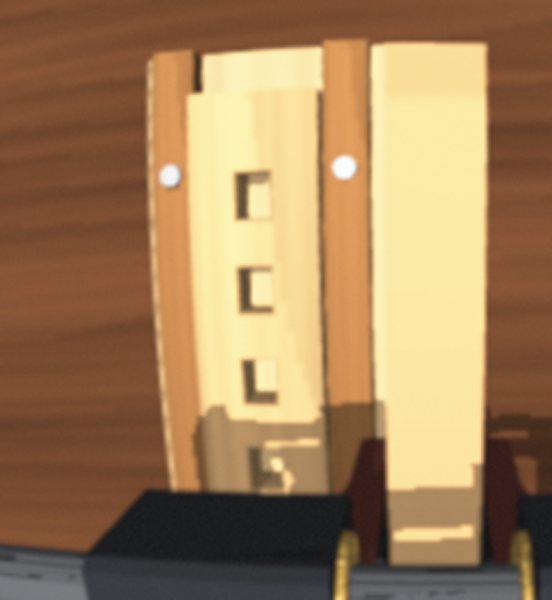

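The crop shows mortises at about (254,195), (256.5,289.5), (260,381.5) and (267,468), and the held board's far end along row 44, columns 371–488.

```bash
python3 - <<'E'
from h import *
np.set_printoptions(precision=1,suppress=True)
p=np.load('p2.npy');f=lambda c:(np.array(c)+.5)/2.4-.5+[140,40]
m=at('wrist',f([(254,195),(256.5,289.5),(260,381.5)]),34,p);print(m,line(m))
th=np.radians(-2.18);u=np.array([np.cos(th),np.sin(th)])
for i in range(3):print('mid',m[i,:2]-u*36*(2-i))
b=at('wrist',f([(371,44),(488,44)]),190.1,p);print(b,'centre',b.mean(0)[:2]-90*u,'tcp',p[0])
bb=at('wrist',f([(385,405),(371,44),(483,480),(488,44)]),190.1,p);print(bb, [np.degrees(np.arctan2(*(bb[i+1]-bb[i])[1::-1])) for i in(0,2)])
Rm=R.from_rotvec(p[1]).as_matrix();print(np.degrees(np.arctan2(Rm[1,0],Rm[0,0])))
E
```

```text
[[581.  143.5  34. ]
 [545.3 144.9  34. ]
 [509.5 146.6  34. ]] (array([545.2, 145. ]), np.float64(-2.5321569437129203))
mid [509.  146.2]
mid [509.3 146.3]
mid [509.5 146.6]
[[601.6  85.5 190.1]
 [600.9  67.2 190.1]] centre [511.3  79.8] tcp [512.2  79.9 226.7]
[[542.9  86.  190.1]
 [601.6  85.5 190.1]
 [528.9  70.  190.1]
 [600.9  67.2 190.1]] [np.float64(-0.4105816798223395), np.float64(-2.2499332087064805)]
-2.23223944391372
```

>>> servo_tool([
  [[1,-0.045,0.6,0,0,0,0],[1,0,0.7,0,0,0,0],[1,0,0.37,0,0,0,0],[1,0,0,-0.5,0,0,0],[1,0,0,-0.5,0,0,0]],
])

```text
t: 5.28
ee_pos: [511.4, 148.6, 187.3]
orientation: [-3.14, 0.057, -0.005]
ft_force: [0.7, -0.5, -1.7]
width: 16.1
grasp_force: 30.0
```

>>> servo_tool([
  [[1,0,0,-0.4,0,0,0],[1,0,0,-0.3,0,0,0],[1,0,0,0,0,0,0],[1,0,0,0,0,0,0],[1,0,0,0,0,0,0]],
])

```text
t: 5.7
ee_pos: [510.9, 147.6, 159.3]
orientation: [-3.141, 0.059, -0.001]
ft_force: [0.6, 0.2, -1.5]
width: 15.8
grasp_force: 30.0
```

>>> servo_tool([
  [[1,0,0,-0.05,0,0,0],[1,0,0,-0.05,0,0,0],[1,0,0,0,0,0,0],[1,0,0,0,0,0,0]],
])

```text
t: 6.03
ee_pos: [510.5, 147.7, 155.0]
orientation: [-3.141, 0.059, -0.001]
ft_force: [0.4, -0.2, -1.7]
width: 15.6
grasp_force: 30.0
```

>>> servo_tool([
  [[1,0,-0.02,-0.04,0,0,0],[1,0,0,-0.04,0,0,0],[1,0,0,-0.03,0,0,0],[1,0,0,0,0,0,0],[1,0,0,0,0,0,0]],
])

```text
t: 6.45
ee_pos: [510.3, 146.9, 150.1]
orientation: [3.141, -0.059, -0.0]
ft_force: [-0.2, 0.0, -1.9]
width: 16.1
grasp_force: 30.0
```

>>> servo_tool([
  [[1,0,0,-0.03,0,0,0],[1,0,0,-0.02,0,0,0],[1,0,0,0,0,0,0],[1,0,0,0,0,0,0]],
])

```text
t: 6.78
ee_pos: [510.3, 146.9, 148.2]
orientation: [3.141, -0.059, -0.0]
ft_force: [-0.2, -0.3, -1.8]
width: 16.1
grasp_force: 30.0
```

>>> servo_tool([
  [[1,0,0,-0.02,0,0,0],[1,0,0,0,0,0,0],[1,0,0,0,0,0,0]],
])

```text
t: 7.03
ee_pos: [510.4, 146.9, 147.4]
orientation: [-3.141, 0.059, 0.0]
ft_force: [0.2, -0.2, -1.2]
width: 15.6
grasp_force: 30.0
```

>>> servo_tool([
  [[1,0,0,-0.02,0,0,0],[1,0,0,0,0,0,0],[1,0,0,0,0,0,0]],
])

```text
t: 7.28
ee_pos: [510.4, 146.9, 146.6]
orientation: [-3.141, 0.059, 0.0]
ft_force: [-0.2, 0.6, -1.8]
width: 15.8
grasp_force: 30.0
```

>>> servo_tool([
  [[1,0,0,-0.02,0,0,0],[1,0,0,0,0,0,0],[1,0,0,0,0,0,0]],
])

```text
t: 7.53
ee_pos: [510.3, 146.9, 145.8]
orientation: [3.141, -0.059, -0.0]
ft_force: [0.4, -0.2, -1.7]
width: 16.1
grasp_force: 30.0
```

It's 3 mm past the contact height with no added force, so the tenons are entering. I'll keep going down gently.

>>> servo_tool([
  [[1,0,0,-0.03,0,0,0],[1,0,0,-0.03,0,0,0],[1,0,0,0,0,0,0]],
])

```text
t: 7.78
ee_pos: [510.3, 146.9, 143.2]
orientation: [3.141, -0.059, -0.0]
ft_force: [0.5, -0.2, -1.6]
width: 16.2
grasp_force: 30.0
```

>>> servo_tool([
  [[1,0,0,-0.04,0,0,0],[1,0,0,-0.04,0,0,0],[1,0,0,0,0,0,0],[1,0,0,0,0,0,0]],
])

```text
t: 8.12
ee_pos: [510.3, 146.9, 140.1]
orientation: [3.141, -0.059, -0.0]
ft_force: [-0.1, 0.4, -2.7]
width: 15.9
grasp_force: 30.0
```

>>> servo_tool([
  [[1,0,0,-0.05,0,0,0],[1,0,0,-0.05,0,0,0],[1,0,0,0,0,0,0],[1,0,0,0,0,0,0]],
])

```text
t: 8.45
ee_pos: [510.3, 146.9, 136.1]
orientation: [3.141, -0.059, -0.001]
ft_force: [-0.2, 0.7, -1.7]
width: 16.1
grasp_force: 30.0
```

>>> servo_tool([
  [[1,0,0,-0.04,0,0,0],[1,0,0,-0.04,0,0,0],[1,0,0,0,0,0,0],[1,0,0,0,0,0,0]],
])

```text
t: 8.78
ee_pos: [510.3, 146.9, 133.0]
orientation: [3.141, -0.059, -0.0]
ft_force: [1.1, -0.4, -1.7]
width: 15.8
grasp_force: 30.0
```

>>> servo_tool([
  [[1,0,0,-0.03,0,0,0],[1,0,0,0,0,0,0],[1,0,0,0,0,0,0]],
])

```text
t: 9.03
ee_pos: [510.3, 146.9, 131.8]
orientation: [3.141, -0.059, -0.0]
ft_force: [-0.6, -0.3, -0.9]
width: 15.7
grasp_force: 30.0
```

>>> servo_tool([
  [[1,0,0,-0.015,0,0,0],[1,0,0,0,0,0,0],[1,0,0,0,0,0,0]],
])

```text
t: 9.28
ee_pos: [510.4, 146.9, 131.3]
orientation: [-3.141, 0.059, -0.0]
ft_force: [0.1, -0.3, -2.0]
width: 16.4
grasp_force: 30.0
```

>>> servo_tool([
  [[1,0,0,-0.01,0,0,0],[1,0,0,0,0,0,0],[1,0,0,0,0,0,0]],
])

```text
t: 9.53
ee_pos: [510.4, 146.9, 130.8]
orientation: [3.141, -0.059, -0.0]
ft_force: [-0.1, 0.2, -2.3]
width: 15.8
grasp_force: 30.0
```

>>> servo_tool([
  [[1,0,0,-0.008,0,0,0],[1,0,0,0,0,0,0],[1,0,0,0,0,0,0]],
])

```text
t: 9.78
ee_pos: [510.4, 146.9, 130.6]
orientation: [-3.141, 0.059, -0.0]
ft_force: [-0.4, 0.2, 0.7]
width: 15.9
grasp_force: 30.0
```

>>> servo_tool([
  [[1,0,0,-0.008,0,0,0],[1,0,0,0,0,0,0],[1,0,0,0,0,0,0]],
])

```text
t: 10.03
ee_pos: [510.4, 146.9, 130.6]
orientation: [-3.141, 0.059, -0.0]
ft_force: [-1.4, -0.7, 5.7]
width: 15.8
grasp_force: 30.0
```

The force rises exactly at the predicted home height of 130.6, so the shoulders are seated. I'll release slowly.

>>> servo_tool([
  [[0,0,0,0,0,0,0],[0,0,0,0,0,0,0],[-0.3,0,0,0,0,0,0],[-1,0,0,0,0,0,0],[-1,0,0,0,0,0,0]],
])

```text
t: 10.45
ee_pos: [510.4, 146.9, 130.1]
orientation: [3.141, -0.059, -0.0]
ft_force: [-0.1, 0.2, -0.4]
width: 45.7
grasp_force: 0.0
```

>>> servo_tool([
  [[-1,0,0,0,0,0,0],[-1,0,0,0,0,0,0],[-1,0,0,0,0,0,0],[-1,0,0,0,0,0,0],[-1,0,0,0,0,0,0]],
])

```text
t: 10.87
ee_pos: [510.4, 146.9, 130.2]
orientation: [-3.141, 0.059, 0.0]
ft_force: [0.3, -1.1, -0.4]
width: 78.9
grasp_force: 0.0
```

>>> servo_tool([
  [[-1,0,0,0.3,0,0,0],[-1,0,0,0.6,0,0,0],[-1,0,0,0.8,0,0,0],[-1,0,0,0.8,0,0,0],[-1,0,0,0.5,0,0,0]],
])

```text
t: 11.28
ee_pos: [511.1, 147.1, 254.0]
orientation: [-3.14, 0.059, -0.005]
ft_force: [0.0, 0.5, -0.1]
width: 87.8
grasp_force: 0.0
```

>>> servo_tool([
  [[-1,0,0,0,0,0,0],[-1,0,0,0,0,0,0],[-1,0,0,0,0,0,0]],
])

```text
t: 11.53
ee_pos: [509.8, 146.8, 249.9]
orientation: [3.141, -0.059, -0.001]
ft_force: [-0.2, -0.9, 0.2]
width: 87.8
grasp_force: 0.0
```

```bash
python3 - <<'E'
from h import *
print(readout.get_obs()['ee_pos'])
a=vision.get_image('side')[:,:,::-1][200:310,240:390];w=vision.get_image('wrist')[:,:,::-1]
w=cv2.resize(w[40:300,220:420],None,fx=2.2,fy=2.2)
s=cv2.resize(a,(354,260));c=np.zeros((572,794,3),np.uint8);c[:,:440]=w;c[:260,440:]=s
cv2.imwrite('pics/end.png',c)
E
```

```text
[509.80768313 146.75080064 249.92138237]
```

View pics/end.png

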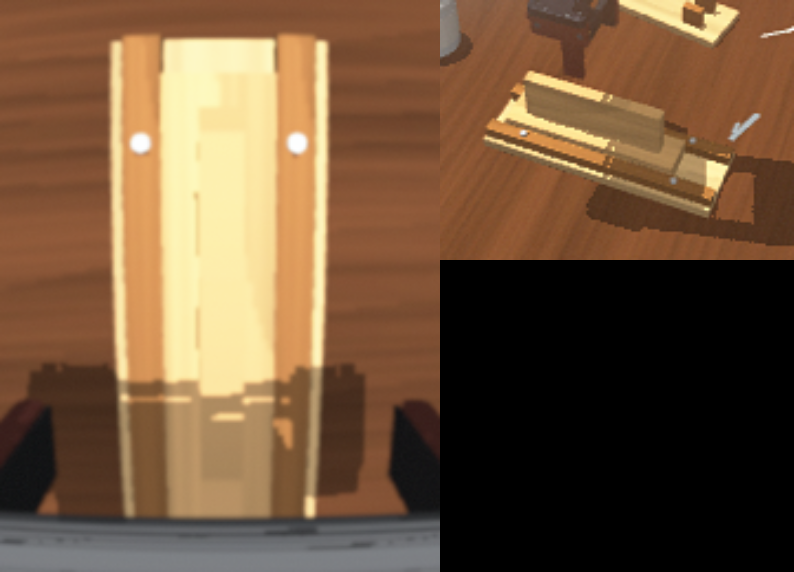

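The side crop shows the board upright in the rail, shoulders flush with no gap, from about (525,90) to (663,145). In the wrist crop it is centred along the rail, and the gripper is clear above it.

```bash
python3 -c "
from workcell import close_job;print(close_job())"
```

```text
the job is handed in; nothing more can be done
None
```

The partition is seated upright in the rail, with all five tenons in their mortises and the shoulders flush. It's been released and the job handed in after about 12 s, with no more than about 6 N read at the wrist while seating it.

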